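Clip the wand scanner into its charging dock

TASK

Put the blue wand scanner on charge: take it from its grey rest, lay it along the two brass spring clips of the dock with its steel nose towards the white cup but still outside it, and press it straight down until both clips have snapped around it. Then slide it along in the clips until its nose gently but fully bottoms in the cup, and let go; do not force it into the dock or against the cup, and leave the other things on the bench alone.

Things in the scene. Friction and masses are not known exactly. Their poses are not given: they have to be found in the camera images.
- wand_mid (a point): Wand scanner: smooth blue rod 24 mm thick, 185 mm long, with a steel nose 12 mm thick, 20 mm long at one end (yellow band there, black band at the tail). This point is on its axis, 105 mm behind the nose tip, 100 mm ahead of the tail end, near the centre of mass. x runs along the wand to the nose. At the start it lies level in the rest, axis 45 mm above the bench, to be gripped across its middle.
- wand_tip (a point): Tip of the wand's steel nose, on its axis, 105 mm ahead of wand_mid; axes as wand_mid.
- wand: The whole wand scanner, 60 to 130 g, loose; origin and axes as wand_mid.
- rest: Grey rest, fixed to the bench, that carries the wand at the start: plate 170 x 60 x 6 mm with two notched posts at x = -60 and +60 mm, 12 mm thick in x, 44 mm wide, 41 mm high. Origin at the centre of its underside, x along the wand to its nose, z up.
- dock: Charging dock, fixed to the bench: base plate 8 mm thick, 70 mm wide, x = -135 to +155 mm, with two brass spring clips and a white cup. Origin at bench height midway between the clips; x points from the clips to the cup, z up. Between the clips (86 mm clear) only the plate is under the wand, so it can be held there while pressed and slid. Forcing it with over 60 N damages it.
- clip_front (a point): Clip nearer the cup, at dock x = +50 mm, 14 mm long in x: a black saddle, flat top 38 mm above the bench, between two brass spring fingers whose rounded lips stand 18 mm apart 59 mm above the bench; flared finger tips reach 71 mm. This point: on the axis of the seated wand, 50 mm above the bench. Axes as the dock.
- clip_rear (a point): The same clip at dock x = -50 mm. Each finger yields sideways about 1 N per mm after 1 N preload: pressing the wand past all four lips takes about 8 to 16 N, felt from an axis height of about 68 mm and gone below 59 mm. The snapped-in wand lies on both saddles, axis 50 mm above the bench, and slides along x against several N of friction.
- cup: White charging cup at the +x end of the dock, 36 mm wide, 68 mm high; origin and axes as the dock. Its square socket, 18 x 18 mm, lies on the axis of the seated wand, 50 mm above the bench, and opens towards the clips at x = +98 mm; it is roofed, so the nose enters only along x. Rigid but delicate: the wand must never press on it with more than 20 N.
- dock_home (a point): Point in the dock at x = +10 mm, 50 mm above the bench: wand_mid lies here when the wand is fully home. Axes as the dock. While wand_mid is 20 to 36 mm short of it along x, the wand lies in both clips with its nose outside the cup.
- cup_bottom (a point): Rigid contact at the bottom of the cup's socket (17 mm deep), on the axis of the seated wand, 105 mm ahead of dock_home; the tip of the nose touches it when home. Axes as the dock.
- tape: Bystander, leave alone: orange roll of packing tape, 90 mm across, 48 mm high, standing flat; origin at its underside.
- parcel: Bystander, leave alone: small sealed carton 120 x 160 x 70 mm; origin at its underside.
- mug: Bystander, leave alone: blue mug, 76 mm across, 90 mm high; origin at its underside.
- marker_ink: Bystander, leave alone: white bottle with red cap, 48 mm across, 100 mm high; origin at its underside.
- driver: Bystander, leave alone: screwdriver lying on the bench, about 30 mm thick.
- label_roll: Bystander, leave alone: white roll of labels, 80 mm across, 50 mm high; origin at its underside.
- carton_small: Bystander, leave alone: small carton 100 x 70 x 50 mm; origin at its underside.
There are look-alikes about, which are no part of the job. What is shaped like the wand but turquoise is not meant.

How it is judged:
By the outcome, as a careful person would: the job done as asked, in the order asked, and still so for the second after the job is handed in, with the robot touching nothing.
It also fails if it takes over 70 s, if anything falls off the work surface, if the arm or the gripper's body presses on something with over 40 N, if the wrist force passes 120 N, or if a joint passes its speed limit or range.

ROBOT

A 6-joint arm with a two-finger parallel gripper is mounted at the origin on the work surface. World frame = base frame: x ahead of the robot, y to its left, z up, the work surface at z = 0. Lengths are in m, angles in rad, forces in N, time in s.
With the tool pointing down it reaches from about 0.35 to 0.8 m from the base axis. Payload 7.3 kg.
Tool frame: the origin (TCP) lies between the finger pads; the fingertips stand 14 mm ahead of it and the grasp point (between the pads) lies 5 mm behind it; z points along the fingers, y is the line along which they close (so a half turn about z gives the same grasp; the last joint's range is limited). The gripper opens to 85 mm and grips with 20 to 120 N. Pads are 22 mm wide; open, the fingers measure 114 mm over their backs; the gripper's body (76 mm by 85 mm) begins 54 mm behind the grasp point. The pads swing forward as they close: fully open they stand 13 mm farther back than shut.
Start: joints at [1.15, 0.342, 1.524, -0, 1.275, -0.146], TCP at [0.142, 0.505, 0.245] pointing down, gripper open.
Joint ranges: [-2.53, 2.53], [-0.77, 2.02], [0.04, 2.7], [-1, 4.14], [0.28, 2.66], [-3.11, 3.11]. Speed limits (rad/s): [2.57, 2.57, 3.14, 3.14, 3.14, 3.14].

INTERFACE

Orientations are given as a unit quaternion [w, x, y, z].
In Python, from bench import monitor, imaging, ctrl gives the robot as it stands.
- The arm moves only by the tool servo_tool, never from a script. Its argument "plan" is a list that holds one entry, the list of rows, each a list of 7 numbers: the turn, a rotation vector about the tool's x, y, z each as a share of 4 degrees, from -1 to 1, then the shift along the tool's x, y, z each as a share of 0.06 m, from -1 to 1, then the gripper command: -1 is shut, 1 is fully open, values between are in proportion. In form: [[[wx, wy, wz, dx, dy, dz, jaw], ...]]. A call has 1 to 20 rows; each row shifts and turns the commanded pose from where the row before left it, along the tool's axes as they then stand; what a row does not reach is not made up. A row lasts 1/8 s, in which the tool goes at most 62.5 mm and 10.7 degrees, less where a joint would pass 70% of its speed; a pose out of reach is approached as far as the arm can. A call with a number of a shift or a turn outside -1 to 1 is refused whole. A call with a gripper value outside its range is refused whole. The fingers move at their own pace and stop on an object; the grip force is fixed at half the most. Time passes only in rows, so rows that do not move let the fingers close. It gives the time, the measured TCP pose, the force, the opening and the grip force at its end, in the units of the state.
- monitor.get_obs(): the state, without advancing time (a new reading comes with each control period).
- imaging.read_camera(name): name is "scene" or "top" or "wrist"; returns the picture (384x512x3 uint8, red, green, blue); there is no depth.
- imaging.camera_params(name): a dict with "camera_matrix" (3x3 intrinsics, pixels), "T" (4x4, takes a point from camera to world coordinates); the wrist camera has in their place "T_tool_cam" (4x4, takes a point from camera to tool coordinates, whose origin is the TCP and whose axes are the flange's). Camera axes: x right, y down, z forward; pixel columns grow to the right and rows downward; lengths in m; the calibration is good to about 2 mm. A picture is of the moment at which its call begins: read the wrist's pose just before it. camera_params takes no time and is no camera call.
- ctrl.sign_off(): hands the job in; it is judged then, once.
The state is a dict: "time": time; "qpos": joint angles; "joint_vel": joint speeds; "effort": joint torques, N m; "tcp_pos": TCP position; "eef_rot": TCP orientation; "ft_force": force on the tool from outside, world axes, zero at the start; "torque": the same for the moment, N m; "grip_width": opening from 0.0 (shut) to 1.0 (fully open); "finger_force": force on a finger pad.
Only numpy, scipy, OpenCV 4.12 (cv2) and the standard library are available. Lean on these libraries where they do the work, as an engineer would, in place of code of your own. Each camera call takes 0.05 s, during which the arm holds its last target. There are 200 camera calls.

## Working session

There is one attempt and no reset: what is moved stays moved. The work goes in short steps, Python scripts to look and compute and a tool call to move; the robot and the scene stay as the last step left them, time stands still between calls to the robot, and variables do not carry over. Pictures are saved under pics/ and viewed, at most 10 in all, crops included, and the job is handed in when it is done.

Besides the shell and the picture viewer there is one more tool, called after ">>>" by a JSON object that holds its "method" and its "body". servo_tool: Moves the arm, as the interface text tells. Shift numbers are shares of 0.06 m and turn numbers shares of 4 degrees, none past 1 either way. Its arguments: {"type":"object","properties":{"plan":{"type":"array"}},"required":["plan"]}

```bash
mkdir -p pics
python3 - <<'E'
from bench import monitor, imaging, ctrl
import cv2, numpy as np
np.set_printoptions(precision=4,suppress=True)
for n in ("top","scene"):
    im=imaging.read_camera(n); cv2.imwrite(f"pics/{n}0.png",im[:,:,::-1]); p=imaging.camera_params(n); print(n,p["camera_matrix"],p["T"])
print(imaging.camera_params("wrist"))
print(monitor.get_obs())
E
```

```text
top [[467.31     0.     257.3458]
 [  0.     467.31   188.6889]
 [  0.       0.       1.    ]] [[ 0.0273 -0.9943  0.1035  0.41  ]
 [-0.9996 -0.0267  0.0072 -0.0138]
 [-0.0044 -0.1037 -0.9946  1.3412]
 [ 0.      0.      0.      1.    ]]
scene [[427.5039   0.     254.9597]
 [  0.     427.5039 196.3211]
 [  0.       0.       1.    ]] [[-0.7844  0.5127 -0.349   0.9449]
 [ 0.62    0.663  -0.4195  0.4531]
 [ 0.0163 -0.5455 -0.838   1.0015]
 [ 0.      0.      0.      1.    ]]
{'camera_matrix': array([[329.9303,   0.    , 258.9139],
       [  0.    , 329.9303, 193.7681],
       [  0.    ,   0.    ,   1.    ]]), 'T_tool_cam': array([[ 0.0006, -0.9558, -0.2941,  0.0748],
       [ 1.    ,  0.0004,  0.0009, -0.0012],
       [-0.0008, -0.2941,  0.9558, -0.1286],
       [ 0.    ,  0.    ,  0.    ,  1.    ]])}
{'time': 0.1, 'qpos': array([ 1.15  ,  0.3426,  1.5249,  0.    ,  1.2754, -0.146 ]), 'joint_vel': array([-0.0005, -0.0029, -0.0018, -0.    , -0.0002, -0.0006]), 'effort': array([  0.0027, -43.445 , -24.6496,   0.0001,   0.0046,   0.    ]), 'tcp_pos': array([0.1423, 0.505 , 0.2447]), 'eef_rot': array([-0.0002,  0.137 ,  0.9906, -0.0006]), 'ft_force': array([-0.4055,  0.3547,  0.0096]), 'torque': array([ 0.0008, -0.0042,  0.0402]), 'finger_force': 0.0, 'grip_width': 0.9990925831926977}
```

View pics/top0.png

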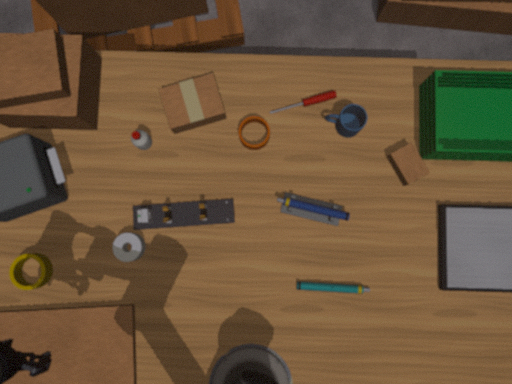

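View pics/scene0.png

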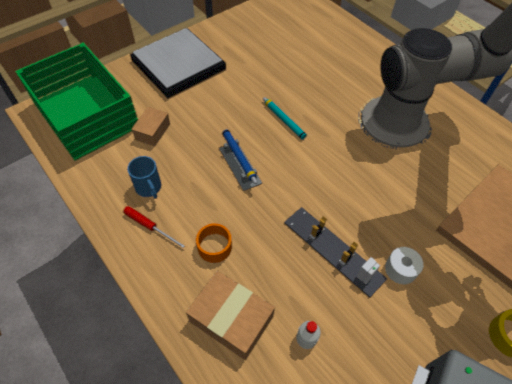

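Top view: the wand lies at about (278,200) nose to (348,215) tail. The dock spans (134,215) to (233,210) with its cup on the left at (143,215), and the label roll sits near the cup at (128,247). Next I measure coarsely.

```bash
cat > h.py <<'E'
from bench import monitor, imaging, ctrl
import cv2, numpy as np
from scipy.spatial.transform import Rotation as R
np.set_printoptions(precision=4,suppress=True)
def cam(n):
    p=imaging.camera_params(n); K=p["camera_matrix"]
    if n!="wrist": return K,p["T"]
    o=monitor.get_obs(); T=np.eye(4); q=o["eef_rot"]; T[:3,:3]=R.from_quat([*q[1:],q[0]]).as_matrix(); T[:3,3]=o["tcp_pos"]
    return K,T@p["T_tool_cam"]
def w(uv,z,K,T):
    uv=np.atleast_2d(uv).astype(float); d=np.c_[(uv-K[:2,2])/K[0,0],np.ones(len(uv))]@T[:3,:3].T
    return T[:3,3]+d*((z-T[2,3])/d[:,2])[:,None]
def proj(P,K,T):
    c=(np.atleast_2d(P)-T[:3,3])@T[:3,:3]; return c[:,:2]/c[:,2:]*K[0,0]+K[:2,2]
E
python3 - <<'E'
from h import *
K,T=cam("top"); im=cv2.imread("pics/top0.png"); hsv=cv2.cvtColor(im,cv2.COLOR_BGR2HSV)
print(w([[278,200],[348,215]],.045,K,T))
m=cv2.inRange(hsv,(108,120,40),(125,255,255)); m[:, :270]=0;m[:,360:]=0;m[:190]=0;m[235:]=0
r=cv2.minAreaRect(cv2.findNonZero(m)); b=cv2.boxPoints(r); print("wand",r,w(b,.045,K,T)); 
g=cv2.inRange(hsv,(0,0,40),(179,70,120)); g[:,:125]=0; g[:,245:]=0; g[:190]=0; g[235:]=0
n,l,s,c=cv2.connectedComponentsWithStats(g); i=1+np.argmax(s[1:,4]); r=cv2.minAreaRect(cv2.findNonZero((l==i).astype(np.uint8)))
b=cv2.boxPoints(r); print("dock",s[i],r,w(b,.008,K,T)); 
P=w(b,.008,K,T); print(np.linalg.norm(P[0]-P[1]),np.linalg.norm(P[1]-P[2]))
E
```

```text
[[ 0.5148 -0.0627  0.045 ]
 [ 0.4784 -0.2574  0.045 ]]
wand ((317.73529052734375, 209.058837890625), (56.26826477050781, 6.063390731811523), 14.03624439239502) [[ 0.5013 -0.0955  0.045 ]
 [ 0.5178 -0.0993  0.045 ]
 [ 0.4839 -0.2512  0.045 ]
 [ 0.4675 -0.2473  0.045 ]]
dock [ 133  199  101   30 1958] ((183.0786895751953, 213.60153198242188), (23.297786712646484, 99.95960998535156), 85.91438293457031) [[0.4907 0.3519 0.008 ]
 [0.5188 0.0674 0.008 ]
 [0.4526 0.0604 0.008 ]
 [0.4247 0.3435 0.008 ]]
0.2859461740832539 0.06659884779520105
```

```bash
cat >> h.py <<'E'
def plan(p,head,N,p0=None,h0=None):
    """constant row (turn about z, dx,dy,dz shares) taking the tool, pointing down, to p with tool x at heading head (deg)"""
    o=monitor.get_obs(); q=o["eef_rot"]; M=R.from_quat([*q[1:],q[0]]).as_matrix()
    if p0 is None: p0=o["tcp_pos"]; h0=np.degrees(np.arctan2(M[1,0],M[0,0]))
    p=np.array(p);p0=np.array(p0)
    print("at",p0,h0,"tilt",M[:,2],"F",o["ft_force"],"grip",o["grip_width"],o["finger_force"],"t",o["time"])
    dh=np.radians((head-h0+180)%360-180)/N
    A=np.zeros((2,2)); path=[]
    for k in range(N):
        a=np.radians(h0)+dh*(k+.5); A+=np.array([[np.cos(a),np.sin(a)],[np.sin(a),-np.cos(a)]])
    d=np.linalg.solve(A,(p-p0)[:2]); x=p0[:2].copy()
    for k in range(N):
        a=np.radians(h0)+dh*(k+.5); x=x+np.array([[np.cos(a),np.sin(a)],[np.sin(a),-np.cos(a)]])@d; path.append(np.hypot(*x))
    print("rows",N,"wz",-np.degrees(dh)/4,"d",d/.06,"dz",-(p-p0)[2]/N/.06,"rad",min(path),max(path))
E
python3 - <<'E'
from h import *
plan([.475,.185,.2],95.5,18)
E
```

```text
at [0.1423 0.505  0.2447] 164.25538312281745 tilt [-0.0006 -0.0012 -1.    ] F [-0.4055  0.3547  0.0096] grip 0.9990925831926977 0.0 t 0.1
rows 18 wz 0.9549358767057978 d [-0.4514  0.0493] dz 0.041394202417505445 rad 0.5097548430373172 0.5351200930209572
```

>>> {"method": "servo_tool", "body": {"plan": [[[0,0,0.955,-0.451,0.05,0.04,1],[0,0,0.955,-0.451,0.05,0.04,1],[0,0,0.955,-0.451,0.05,0.04,1],[0,0,0.955,-0.451,0.05,0.04,1],[0,0,0.955,-0.451,0.05,0.04,1],[0,0,0.955,-0.451,0.05,0.04,1],[0,0,0.955,-0.451,0.05,0.04,1],[0,0,0.955,-0.451,0.05,0.04,1],[0,0,0.955,-0.451,0.05,0.04,1],[0,0,0.955,-0.451,0.05,0.04,1],[0,0,0.955,-0.451,0.05,0.04,1],[0,0,0.955,-0.451,0.05,0.04,1],[0,0,0.955,-0.451,0.05,0.04,1],[0,0,0.955,-0.451,0.05,0.04,1],[0,0,0.955,-0.451,0.05,0.04,1],[0,0,0.955,-0.451,0.05,0.04,1],[0,0,0.955,-0.451,0.05,0.04,1],[0,0,0.955,-0.451,0.05,0.04,1],[0,0,0,0,0,0,1],[0,0,0,0,0,0,1]]]}}

```text
time: 2.6
tcp_pos: [0.4856, 0.1978, 0.202]
eef_rot: [-0.0, 0.672, 0.74, 0.0]
ft_force: [0.4, 0.0, -0.3]
grip_width: 1.0
finger_force: 0.0
```

Run:
```python
from h import *
K,T=cam("wrist"); im=imaging.read_camera("wrist"); np.savez("dock1.npz",K=K,T=T)
cv2.imwrite("pics/dock1.png",im[:,:,::-1]); cv2.imwrite("pics/dock1b.png",cv2.resize(im[:,:,::-1],(800,600),interpolation=cv2.INTER_CUBIC)); plan([.5,-.16,.2],79,18)
```

```text
at [0.4856 0.198  0.2021] 95.56517434217503 tilt [-0.0002  0.0004 -1.    ] F [ 0.0626 -0.0681  0.3395] grip 0.9971083522972961 0.0 t 2.65
rows 18 wz 0.23007186586354203 d [-0.3317  0.0292] dz 0.0019145159188293198 rad 0.5061279782412738 0.5249761899362675
```

View pics/dock1b.png

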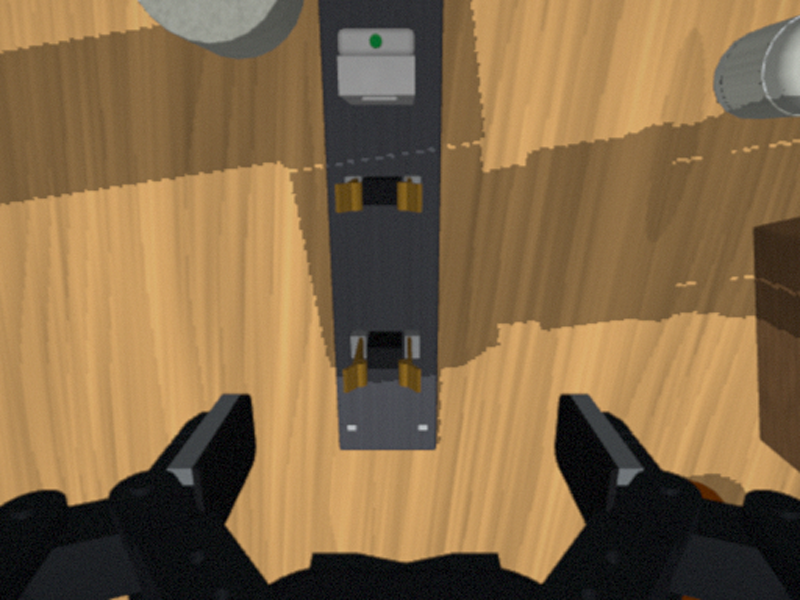

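The dock is clearly seen (in 800 px coordinates): rear plate corners (340,449) and (436,449), front clip finger tips at columns 336–422 on row 195, rear clip 344–421 on row 378, cup top 338–414 on rows 28–98.

Run:
```python
from h import *
z=np.load("dock1.npz"); K,T=z["K"],z["T"]; s=1.5625
f=lambda pts,h: w((np.array(pts)+.5)/s-.5,h,K,T)
c=f([[340,449],[436,449],[320,0],[443,0]],.008); print("plate",c, "w",np.linalg.norm(c[0]-c[1]))
for a,b in ((c[2],c[0]),(c[3],c[1])): print(np.degrees(np.arctan2(*(a-b)[1::-1])))
mid=c[:2].mean(0); hd=np.radians(95.5)
im=cv2.cvtColor(cv2.imread("pics/dock1.png"),cv2.COLOR_BGR2HSV)
m=cv2.inRange(im,(15,120,50),(30,255,255)); 
dock=mid[:2]+.135*np.array([np.cos(hd),np.sin(hd)]); print("origin from rear edge",dock)
# sub-pixel plate edges by gradient, rows 230-280
g=cv2.GaussianBlur(cv2.imread("pics/dock1.png"),(3,3),0).astype(float); L=[];Rr=[]
for r in list(range(60,95))+list(range(140,205))+list(range(245,283)):
    d=np.abs(np.gradient(g[r,:,2]))
    for lst,lo,hi in((L,200,224),(Rr,272,288)):
        k=lo+np.argmax(d[lo:hi]); ww=d[k-2:k+3]; lst.append((np.dot(ww,np.arange(k-2,k+3))/ww.sum(),r))
res=[]
for lst in (L,Rr):
    P=w(lst,.008,K,T)[:,:2]; p=np.polyfit(P[:,1],P[:,0],1)
    for _ in range(4):
        e=P[:,0]-np.polyval(p,P[:,1]); k=np.abs(e)<max(.0012,1.5*np.median(abs(e))); p=np.polyfit(P[k,1],P[k,0],1)
    res.append(p); print("edge",p,np.degrees(np.arctan2(1,p[0])),k.sum(),"x at y=.2",np.polyval(p,.2))
for nm,pts in (("front tips",[[336,195],[422,195]]),("rear tips",[[344,378],[421,376]])):
    P=f(pts,.071); print(nm,P,P.mean(0),np.linalg.norm(P[0]-P[1]))
P=f([[338,29],[414,29],[337,98],[415,98]],.068); print("cup",P)
# saddles black z=.038
P=f([[362,178],[398,178],[362,205],[398,205],[368,332],[402,332],[368,366],[402,366]],.038); print("saddle",P)
```

```text
plate [[0.4523 0.0594 0.008 ]
 [0.5208 0.066  0.008 ]
 [0.424  0.3431 0.008 ]
 [0.4919 0.3498 0.008 ]] w 0.06880251562884807
95.68762685608856
95.80631804440526
origin from rear edge [0.4736 0.1971]
edge [-0.1019  0.4576] 95.82114926519179 129 x at y=.2 0.43722728035809083
edge [-0.1073  0.5289] 96.12417874735739 138 x at y=.2 0.5074047556341297
front tips [[0.4467 0.2443 0.071 ]
 [0.4891 0.2485 0.071 ]] [0.4679 0.2464 0.071 ] 0.042559853405181904
rear tips [[0.4569 0.1457 0.071 ]
 [0.499  0.151  0.071 ]] [0.4779 0.1484 0.071 ] 0.04245183063240875
cup [[0.4429 0.3188 0.068 ]
 [0.4776 0.3222 0.068 ]
 [0.4442 0.2893 0.068 ]
 [0.4811 0.2929 0.068 ]]
saddle [[0.4564 0.2515 0.038 ]
 [0.4762 0.2535 0.038 ]
 [0.4575 0.2368 0.038 ]
 [0.4776 0.2388 0.038 ]
 [0.4667 0.1616 0.038 ]
 [0.4871 0.1635 0.038 ]
 [0.4684 0.1393 0.038 ]
 [0.4892 0.1413 0.038 ]]
```

>>> {"method": "servo_tool", "body": {"plan": [[[0,0,0.23,-0.332,0.03,0,1],[0,0,0.23,-0.332,0.03,0,1],[0,0,0.23,-0.332,0.03,0,1],[0,0,0.23,-0.332,0.03,0,1],[0,0,0.23,-0.332,0.03,0,1],[0,0,0.23,-0.332,0.03,0,1],[0,0,0.23,-0.332,0.03,0,1],[0,0,0.23,-0.332,0.03,0,1],[0,0,0.23,-0.332,0.03,0,1],[0,0,0.23,-0.332,0.03,0,1],[0,0,0.23,-0.332,0.03,0,1],[0,0,0.23,-0.332,0.03,0,1],[0,0,0.23,-0.332,0.03,0,1],[0,0,0.23,-0.332,0.03,0,1],[0,0,0.23,-0.332,0.03,0,1],[0,0,0.23,-0.332,0.03,0,1],[0,0,0.23,-0.332,0.03,0,1],[0,0,0.23,-0.332,0.03,0,1],[0,0,0,0,0,0,1],[0,0,0,0,0,0,1]]]}}

```text
time: 5.15
tcp_pos: [0.5035, -0.1609, 0.202]
eef_rot: [-0.0, 0.772, 0.636, 0.0]
ft_force: [-0.3, 0.2, -0.1]
grip_width: 0.999
finger_force: 0.0
```

Run:
```python
from h import *
K,T=cam("wrist"); im=imaging.read_camera("wrist"); np.savez("wand1.npz",K=K,T=T)
cv2.imwrite("pics/wand1.png",im[:,:,::-1]); cv2.imwrite("pics/wand1b.png",cv2.resize(im[:,:,::-1],(800,600),interpolation=cv2.INTER_CUBIC)); plan([.5,-.16,.2],79,1)
```

```text
at [ 0.5035 -0.1606  0.202 ] 78.94543732761956 tilt [-0.0001  0.0005 -1.    ] F [ 0.2247 -0.1306  0.4777] grip 0.9991633866257167 0.0 t 5.2
rows 1 wz -0.01364066809510689 d [-0.0011 -0.0599] dz 0.03404626794225087 rad 0.5249761899362675 0.5249761899362675
```

View pics/wand1b.png

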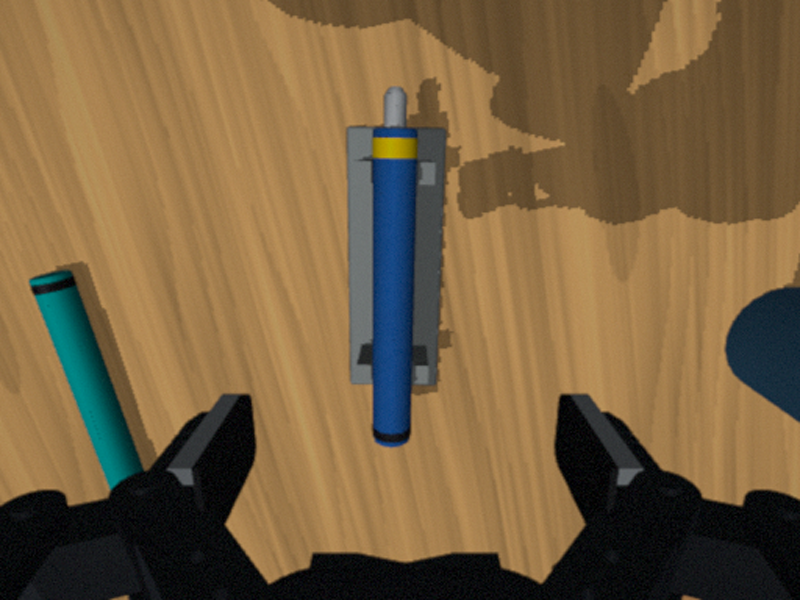

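The wand shows well here (800 px coordinates): nose tip (395,87), yellow band on row 147, tail (391,443). I fit its axis next.

Run:
```python
from h import *
z=np.load("wand1.npz"); K,T=z["K"],z["T"]; s=1.5625
f=lambda pts,h: w((np.array(pts)+.5)/s-.5,h,K,T)
h=cv2.cvtColor(cv2.imread("pics/wand1.png"),cv2.COLOR_BGR2HSV); m=cv2.inRange(h,(105,120,40),(125,255,255)); m[:,:225]=0; m[:,280:]=0
P=[]
for r in range(105,270):
    c=np.flatnonzero(m[r])
    if len(c)>15: P.append((c.min()/2+c.max()/2,r))
W=w(P,.045,K,T)[:,:2]; p=np.polyfit(W[:,1],W[:,0],1); print("axis",p,np.degrees(np.arctan2(1,p[0])),np.std(W[:,0]-np.polyval(p,W[:,1])))
tip=f([[395,87]],.045)[0]; tail=f([[391,443]],.040)[0]; print("tip",tip,"tail",tail,np.linalg.norm(tip-tail))
u=np.array([p[0],1])/np.hypot(p[0],1)
print(len(P),"mid from tip",tip[:2]-.105*u,"from tail",tail[:2]+.1*u)
print("shoulder y", f([[395,128]],.057))
y=(tip[1]-.105*u[1]+tail[1]+.1*u[1])/2; x=np.polyval(p,y); print("mid",x,y)
plan([x,y,.12],np.degrees(np.arctan2(u[1],u[0])),4)
```

```text
axis [0.2168 0.5316] 77.76576924699637 0.00017064014185939747
tip [ 0.5183 -0.0595  0.045 ] tail [ 0.474  -0.2666  0.04  ] 0.21179041960132414
165 mid from tip [ 0.496  -0.1622] from tail [ 0.4952 -0.1688]
shoulder y [[ 0.5145 -0.0795  0.057 ]]
mid 0.4957120058893357 -0.16550121875958243
at [ 0.5035 -0.1606  0.202 ] 78.94543732761956 tilt [-0.0001  0.0005 -1.    ] F [ 0.2247 -0.1306  0.4777] grip 0.9991633866257167 0.0 t 5.2
rows 4 wz 0.07372925503894834 d [-0.0265 -0.0278] dz 0.34184490031889614 rad 0.5226098412714172 0.5270586752318618
```

>>> {"method": "servo_tool", "body": {"plan": [[[0,0,0.075,-0.014,-0.028,0.34,1],[0,0,0.075,-0.014,-0.028,0.34,1],[0,0,0.075,-0.014,-0.028,0.34,1],[0,0,0.075,-0.014,-0.028,0.34,1],[0,0,0,0,0,0.34,1],[0,0,0,0,0,0.34,1],[0,0,0,0,0,0.34,1],[0,0,0,0,0,0.34,1],[0,0,0,0,0,0,1],[0,0,0,0,0,0,1]]]}}

```text
time: 6.45
tcp_pos: [0.4968, -0.1628, 0.0396]
eef_rot: [0.0, 0.778, 0.628, 0.0]
ft_force: [-0.3, 0.9, -0.2]
grip_width: 0.998
finger_force: 0.0
```

Run:
```python
from h import *
plan([.4964,-.1625,.039],77.77,1)
```

```text
at [ 0.4968 -0.1628  0.0396] 77.77051545246034 tilt [ 0.0009 -0.0003 -1.    ] F [-0.3169  0.8546 -0.1624] grip 0.9980784496953681 0.0 t 6.45
rows 1 wz 0.0001288631150870856 d [ 0.0031 -0.0082] dz 0.009205265964128014 rad 0.5223209836872342 0.5223209836872342
```

>>> {"method": "servo_tool", "body": {"plan": [[[0,0,0,0,0,0,-1],[0,0,0,0,0,0,-1],[0,0,0,0,0,0,-1],[0,0,0,0,0,0,-1],[0,0,0,0,0,0,-1],[0,0,0,0,0,0,-1],[0,0,0,0,0,0,-1],[0,0,0,0,0,0,-1]]]}}

```text
time: 7.45
tcp_pos: [0.4967, -0.1631, 0.0393]
eef_rot: [0.0, 0.779, 0.628, 0.0]
ft_force: [-0.4, 0.1, 4.7]
grip_width: 0.261
finger_force: 58.6
```

>>> {"method": "servo_tool", "body": {"plan": [[[0,0,0,0,0,-0.2,-1],[0,0,0,0,0,-0.4,-1],[0,0,0,0,0,-0.4,-1],[0,0,0,0,0,-0.4,-1],[0,0,0,0,0,-0.4,-1],[0,0,0,0,0,-0.4,-1],[0,0,0,0,0,-0.2,-1],[0,0,0,0,0,0,-1],[0,0,0,0,0,0,-1]]]}}

```text
time: 8.57
tcp_pos: [0.4958, -0.1627, 0.1819]
eef_rot: [-0.001, 0.779, 0.628, -0.0]
ft_force: [-1.1, -0.0, -0.5]
grip_width: 0.261
finger_force: 58.8
```

Run:
```python
from h import *
K,T=cam("wrist"); im=imaging.read_camera("wrist"); np.savez("held1.npz",K=K,T=T)
cv2.imwrite("pics/held1.png",im[:,:,::-1]); cv2.imwrite("pics/held1b.png",cv2.resize(im[:,:,::-1],(800,600),interpolation=cv2.INTER_CUBIC))
u=np.array([-.1028,.9947]); tgt=np.array([.4726,.1965])-.018*u; print(tgt)
plan([*tgt,.18],95.9,18)
```

```text
[0.4745 0.1786]
at [ 0.4958 -0.1627  0.1818] 77.73572476788914 tilt [-0.0019  0.001  -1.    ] F [ 0.572  -0.2087 -1.0108] grip 0.2617649936063749 58.76960277557373 t 8.625
rows 18 wz -0.2522816004459843 d [ 0.3157 -0.0374] dz 0.0016833559037810948 rad 0.49783530349480504 0.5177992385584029
```

View pics/held1b.png

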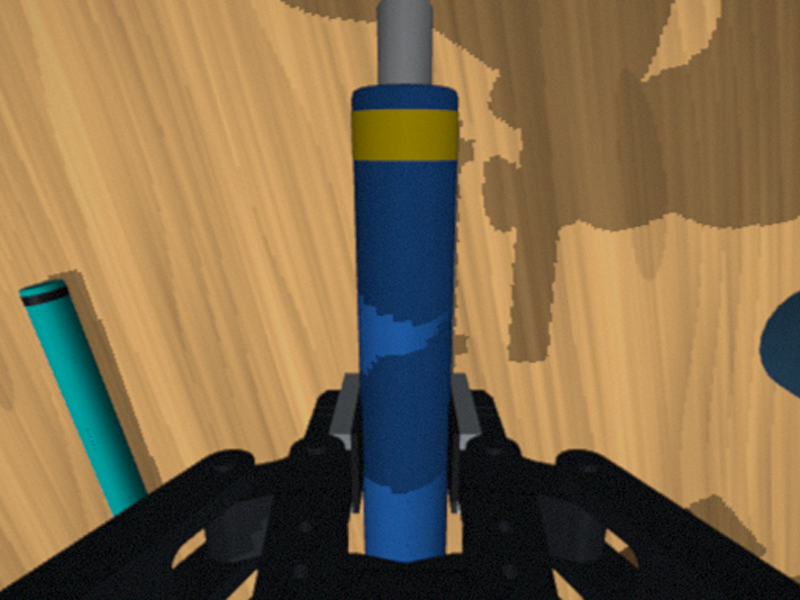

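Held: the wand runs nearly straight up the picture, nose tip at row ~0, shoulder at (405,86), yellow band on rows 110–160. I check its pose in the grip.

Run:
```python
from h import *
from scipy.optimize import least_squares
im=cv2.imread("pics/held1.png"); h=cv2.cvtColor(im,cv2.COLOR_BGR2HSV)
m=cv2.inRange(h,(95,110,20),(130,255,255))|cv2.inRange(h,(24,150,60),(34,255,200)); m[:,:220]=0; m[:,300:]=0
p=imaging.camera_params("wrist"); K,C=p["camera_matrix"],p["T_tool_cam"]
rows=range(62,230,4); E=[]
for r in rows:
    c=np.flatnonzero(m[r]); 
    if len(c)>40: E.append((c.min()-.5,c.max()+.5,r))
E=np.array(E)
def ray(u,v): d=np.c_[(u-K[0,2])/K[0,0],(v-K[1,2])/K[0,0],np.ones(len(u))]@C[:3,:3].T; return d/np.linalg.norm(d,axis=1)[:,None]
def res(q):  # axis: point (0,y0,z0), dir (1,a,b) in tool frame
    P=np.array([0,q[0],q[1]]); a=np.array([1,q[2],q[3]]); a/=np.linalg.norm(a); o=[]
    for k in (0,1):
        n=np.cross(ray(E[:,k],E[:,2]),a); n/=np.linalg.norm(n,axis=1)[:,None]; o.append((n@(P-C[:3,3]))-(-1)**k*.012*sg)
    return np.concatenate(o)*1000
for sg in (1,-1):
    s=least_squares(res,[0,-.005,0,0],loss="soft_l1"); print(sg,s.cost,s.x,np.degrees(s.x[2:]))
    if s.cost<20: q=s.x
# shoulder: top edge at z0-12mm
sx=[]
d=ray(np.array([405/1.5625]),np.array([86/1.5625]))[0]; zt=q[1]+q[3]*.085-.012; t=(zt-C[2,3])/d[2]; X=C[:3,3]+t*d; print("shoulder",X,"-> mid tool x",X[0]-.085)
```

```text
1 1.0308568920430066 [ 0.0004 -0.0013 -0.0023 -0.0144] [-0.1339 -0.823 ]
-1 1.0308568920430115 [ 0.0003 -0.2537 -0.0023 -0.0144] [-0.1339 -0.823 ]
shoulder [ 0.0599  0.0001 -0.2669] -> mid tool x -0.025076034236979128
```

>>> {"method": "servo_tool", "body": {"plan": [[[0,0,-0.252,0.316,-0.037,0,-1],[0,0,-0.252,0.316,-0.037,0,-1],[0,0,-0.252,0.316,-0.037,0,-1],[0,0,-0.252,0.316,-0.037,0,-1],[0,0,-0.252,0.316,-0.037,0,-1],[0,0,-0.252,0.316,-0.037,0,-1],[0,0,-0.252,0.316,-0.037,0,-1],[0,0,-0.252,0.316,-0.037,0,-1],[0,0,-0.252,0.316,-0.037,0,-1],[0,0,-0.252,0.316,-0.037,0,-1],[0,0,-0.252,0.316,-0.037,0,-1],[0,0,-0.252,0.316,-0.037,0,-1],[0,0,-0.252,0.316,-0.037,0,-1],[0,0,-0.252,0.316,-0.037,0,-1],[0,0,-0.252,0.316,-0.037,0,-1],[0,0,-0.252,0.316,-0.037,0,-1],[0,0,-0.252,0.316,-0.037,0,-1],[0,0,-0.252,0.316,-0.037,0,-1],[0,0,0,0,0,0,-1],[0,0,0,0,0,0,-1]]]}}

```text
time: 11.12
tcp_pos: [0.4785, 0.1788, 0.1829]
eef_rot: [0.0, 0.67, 0.743, -0.0]
ft_force: [0.7, -0.5, -1.1]
grip_width: 0.263
finger_force: 58.8
```

Run:
```python
from h import *
plan([.4745,.1786,.080],95.9,4)
```

```text
at [0.4785 0.1788 0.1829] 95.89640436995619 tilt [ 0.0001 -0.0002 -1.    ] F [ 0.7198 -0.5314 -1.1111] grip 0.2631534521924545 58.763278126716614 t 11.125
rows 4 wz -0.00022472687773955613 d [ 0.001  -0.0166] dz 0.42871426720972045 rad 0.5069992209066992 0.5098351867124451
```

>>> {"method": "servo_tool", "body": {"plan": [[[0,0,0,0,-0.017,0.43,-1],[0,0,0,0,-0.017,0.43,-1],[0,0,0,0,-0.017,0.43,-1],[0,0,0,0,-0.017,0.43,-1],[0,0,0,0,0,0,-1],[0,0,0,0,0,0,-1]]]}}

```text
time: 11.88
tcp_pos: [0.4752, 0.1782, 0.0806]
eef_rot: [0.0, 0.67, 0.742, 0.001]
ft_force: [0.6, 0.7, 0.0]
grip_width: 0.264
finger_force: 58.8
```

Run:
```python
from h import *
plan([.4745,.1786,.080],95.9,1)
a=imaging.read_camera("wrist")[:,:,::-1]; K,T=cam("scene"); b=imaging.read_camera("scene")[:,:,::-1]; np.savez("pre.npz",a=a,b=b)
p=proj([.47,.2,.05],K,T)[0].astype(int); print(p)
x0,y0=p-60; c=cv2.resize(b[y0:y0+120,x0:x0+120],(480,480),interpolation=cv2.INTER_CUBIC)
t=proj([[.4726+.0051,.1965-.0497,.05],[.4726-.0051,.1965+.0497,.05],[.4726-.0118,.1965+.1144,.05]],K,T); print((t-[x0,y0])*4)
cv2.imwrite("pics/pre.png",np.hstack([cv2.resize(a,(320,240)).repeat(1,0)if 0 else cv2.copyMakeBorder(a[0:300,140:380],0,180,0,0,cv2.BORDER_CONSTANT),c]))
```

```text
at [0.4752 0.1782 0.0806] 95.84406301270498 tilt [ 0.0013  0.0003 -1.    ] F [0.6273 0.7121 0.0198] grip 0.2636773429162195 58.823413252830505 t 11.875
rows 1 wz -0.01398424682375321 d [ 0.0084 -0.0114] dz 0.009303508667310214 rad 0.5069992209066992 0.5069992209066992
[334 239]
[[176.8335 189.3195]
 [299.3342 292.4178]
 [384.0346 363.5859]]
```

View pics/pre.png

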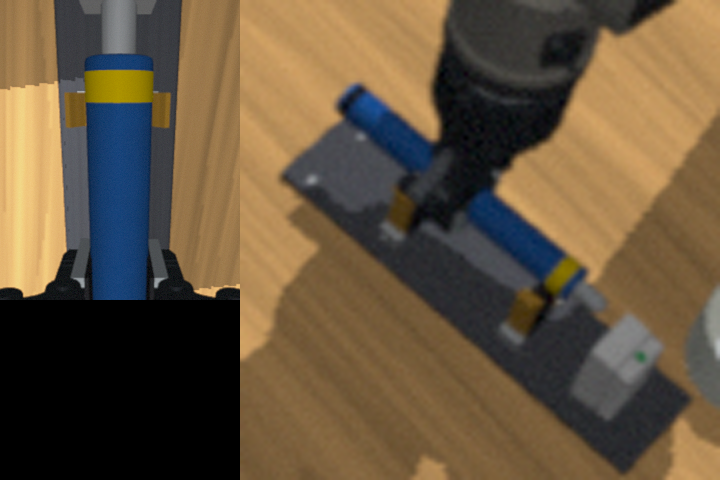

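Left (wrist): wand edges at columns 87–151 sit centred between the front clip fingers at 65–170, to within 1 mm. Right (scene): the nose at (595,300) is clear of the cup front at (615,320). I descend slowly.

>>> {"method": "servo_tool", "body": {"plan": [[[0,0,-0.01,0,-0.01,0.05,-1],[0,0,0,0,0,0.05,-1],[0,0,0,0,0,0.05,-1],[0,0,0,0,0,0.05,-1],[0,0,0,0,0,0.05,-1],[0,0,0,0,0,0.05,-1],[0,0,0,0,0,0.05,-1],[0,0,0,0,0,0,-1]]]}}

```text
time: 12.98
tcp_pos: [0.4746, 0.1785, 0.0595]
eef_rot: [0.0, 0.67, 0.743, 0.001]
ft_force: [-0.2, -0.4, 5.9]
grip_width: 0.259
finger_force: 59.6
```

>>> {"method": "servo_tool", "body": {"plan": [[[0,0,0,0,0,0.04,-1],[0,0,0,0,0,0.04,-1],[0,0,0,0,0,0,-1]]]}}

```text
time: 13.35
tcp_pos: [0.4747, 0.1786, 0.0549]
eef_rot: [0.001, 0.67, 0.743, 0.001]
ft_force: [-1.6, -0.7, 8.8]
grip_width: 0.261
finger_force: 59.7
```

Contact force is as expected. I continue pressing.

>>> {"method": "servo_tool", "body": {"plan": [[[0,0,0,0,0,0.04,-1],[0,0,0,0,0,0.04,-1],[0,0,0,0,0,0,-1]]]}}

```text
time: 13.72
tcp_pos: [0.4744, 0.1785, 0.0495]
eef_rot: [0.0, 0.67, 0.743, 0.001]
ft_force: [-0.1, 0.2, 4.1]
grip_width: 0.259
finger_force: 59.2
```

>>> {"method": "servo_tool", "body": {"plan": [[[0,0,0,0,0,0.04,-1],[0,0,0,0,0,0.02,-1],[0,0,0,0,0,0,-1]]]}}

```text
time: 14.1
tcp_pos: [0.4739, 0.1783, 0.045]
eef_rot: [-0.0, 0.67, 0.743, -0.0]
ft_force: [2.2, 0.3, -3.3]
grip_width: 0.26
finger_force: 58.8
```

>>> {"method": "servo_tool", "body": {"plan": [[[0,0,0,0,0,0.015,-1],[0,0,0,0,0,0,-1]]]}}

```text
time: 14.35
tcp_pos: [0.474, 0.1783, 0.0444]
eef_rot: [0.0, 0.67, 0.743, 0.0]
ft_force: [2.8, -0.1, -4.5]
grip_width: 0.263
finger_force: 58.8
```

Run:
```python
from h import *
o=monitor.get_obs(); print(o["tcp_pos"],o["ft_force"],o["torque"])
u=np.array([-.1028,.9947]); plan([*(np.array([.4726,.1965])+.009*u),.0445],95.9,1)
```

```text
[0.474  0.1783 0.0444] [ 2.7556 -0.1442 -4.519 ] [ 0.0355 -0.415  -0.1156]
at [0.474  0.1783 0.0444] 95.9144816138238 tilt [ 0.0001  0.     -1.    ] F [ 2.7556 -0.1442 -4.519 ] grip 0.26250773216031975 58.7818318605423 t 14.35
rows 1 wz 0.0036204034559474962 d [0.4547 0.0081] dz -0.00188534272302932 rad 0.514478147767551 0.514478147767551
```

>>> {"method": "servo_tool", "body": {"plan": [[[0,0,0,0,0.01,0.02,-1],[0,0,0,0,0,0,-1]]]}}

```text
time: 14.6
tcp_pos: [0.4741, 0.1783, 0.0442]
eef_rot: [-0.0, 0.67, 0.743, -0.0]
ft_force: [-1.8, -1.8, 8.3]
grip_width: 0.262
finger_force: 60.0
```

>>> {"method": "servo_tool", "body": {"plan": [[[0,0,0,0,0,0.02,-1],[0,0,0,0,0,0,-1]]]}}

```text
time: 14.85
tcp_pos: [0.4741, 0.1783, 0.0441]
eef_rot: [0.0, 0.67, 0.743, -0.0]
ft_force: [-5.2, -1.2, 19.9]
grip_width: 0.264
finger_force: 61.1
```

>>> {"method": "servo_tool", "body": {"plan": [[[0,0,0,0,-0.005,-0.025,-1],[0,0,0,0.04,0,0,-1],[0,0,0,0.04,0,0,-1],[0,0,0,0,0,0,-1]]]}}

```text
time: 15.35
tcp_pos: [0.4741, 0.1821, 0.0442]
eef_rot: [0.001, 0.669, 0.743, -0.0]
ft_force: [1.2, -7.7, 6.7]
grip_width: 0.259
finger_force: 60.0
```

>>> {"method": "servo_tool", "body": {"plan": [[[0,0,0,0.04,0,0,-1],[0,0,0,0.04,0,0,-1],[0,0,0,0,0,0,-1]]]}}

```text
time: 15.72
tcp_pos: [0.4736, 0.1868, 0.0443]
eef_rot: [0.001, 0.669, 0.743, -0.0]
ft_force: [0.8, -7.9, 7.6]
grip_width: 0.258
finger_force: 60.0
```

>>> {"method": "servo_tool", "body": {"plan": [[[0,0,0,0.03,0,-0.008,-1],[0,0,0,0.03,0,0,-1],[0,0,0,0,0,0,-1]]]}}

```text
time: 16.1
tcp_pos: [0.473, 0.1905, 0.0443]
eef_rot: [0.0, 0.669, 0.743, -0.001]
ft_force: [1.8, -6.3, 3.0]
grip_width: 0.265
finger_force: 59.6
```

>>> {"method": "servo_tool", "body": {"plan": [[[0,0,0,0.03,0,0,-1],[0,0,0,0.03,0,0,-1],[0,0,0,0,0,0,-1]]]}}

```text
time: 16.48
tcp_pos: [0.4726, 0.1941, 0.0443]
eef_rot: [0.0, 0.669, 0.743, -0.001]
ft_force: [1.3, -6.0, 3.3]
grip_width: 0.261
finger_force: 59.6
```

>>> {"method": "servo_tool", "body": {"plan": [[[0,0,0,0.03,0,0,-1],[0,0,0,0.03,0,0,-1],[0,0,0,0,0,0,-1]]]}}

```text
time: 16.85
tcp_pos: [0.4722, 0.1977, 0.0443]
eef_rot: [0.0, 0.669, 0.743, -0.001]
ft_force: [0.7, -6.6, 2.7]
grip_width: 0.261
finger_force: 59.6
```

>>> {"method": "servo_tool", "body": {"plan": [[[0,0,0,0.02,0,0,-1],[0,0,0,0.02,0,0,-1],[0,0,0,0.02,0,0,-1],[0,0,0,0,0,0,-1]]]}}

```text
time: 17.35
tcp_pos: [0.4719, 0.2012, 0.0443]
eef_rot: [0.0, 0.669, 0.743, -0.001]
ft_force: [1.6, -5.7, 3.1]
grip_width: 0.263
finger_force: 59.6
```

>>> {"method": "servo_tool", "body": {"plan": [[[0,0,0,0.015,0,0,-1],[0,0,0,0.01,0,0,-1],[0,0,0,0,0,0,-1]]]}}

```text
time: 17.73
tcp_pos: [0.4717, 0.2026, 0.0443]
eef_rot: [0.001, 0.669, 0.743, -0.001]
ft_force: [2.0, -6.8, 3.3]
grip_width: 0.261
finger_force: 59.6
```

>>> {"method": "servo_tool", "body": {"plan": [[[0,0,0,0.01,0,0,-1],[0,0,0,0.01,0,0,-1],[0,0,0,0,0,0,-1]]]}}

```text
time: 18.1
tcp_pos: [0.4716, 0.2038, 0.0443]
eef_rot: [0.001, 0.669, 0.743, -0.001]
ft_force: [2.0, -6.9, 3.5]
grip_width: 0.262
finger_force: 59.6
```

>>> {"method": "servo_tool", "body": {"plan": [[[0,0,0,0.01,0,0,-1],[0,0,0,0.006,0,0,-1],[0,0,0,0,0,0,-1]]]}}

```text
time: 18.48
tcp_pos: [0.4715, 0.2042, 0.0443]
eef_rot: [0.001, 0.669, 0.743, -0.001]
ft_force: [1.7, -9.4, 3.3]
grip_width: 0.259
finger_force: 59.7
```

>>> {"method": "servo_tool", "body": {"plan": [[[0,0,0,0.01,0,0,-1],[0,0,0,0.006,0,0,-1],[0,0,0,0,0,0,-1]]]}}

```text
time: 18.85
tcp_pos: [0.4715, 0.2044, 0.0443]
eef_rot: [0.001, 0.669, 0.743, -0.001]
ft_force: [3.2, -14.1, 4.0]
grip_width: 0.268
finger_force: 59.7
```

>>> {"method": "servo_tool", "body": {"plan": [[[0,0,0,0.01,0,0,-1],[0,0,0,0,0,0,-1]]]}}

```text
time: 19.1
tcp_pos: [0.4715, 0.2045, 0.0443]
eef_rot: [0.001, 0.669, 0.743, -0.002]
ft_force: [2.7, -18.1, 3.7]
grip_width: 0.263
finger_force: 59.8
```

>>> {"method": "servo_tool", "body": {"plan": [[[0,0,0,-0.018,0,0,-1],[0,0,0,0,0,0,-1],[0,0,0,0,0,0,1],[0,0,0,0,0,0,1],[0,0,0,0,0,0,1],[0,0,0,0,0,0,1],[0,0,0,0,0,0,1],[0,0,0,0,0,0,1],[0,0,0,0,0,0,1],[0,0,0,0,0,0,1]]]}}

```text
time: 20.35
tcp_pos: [0.4713, 0.2063, 0.0442]
eef_rot: [-0.0, 0.67, 0.743, 0.0]
ft_force: [0.3, 0.1, -0.1]
grip_width: 0.999
finger_force: 0.0
```

>>> {"method": "servo_tool", "body": {"plan": [[[0,0,0,0,0,-0.2,1],[0,0,0,0,0,-0.4,1],[0,0,0,0,0,-0.4,1],[0,0,0,0,0,-0.5,1],[0,0,0,0,0,-0.5,1],[0,0,0,0,0,-0.6,1],[0,0,0,0,0,0,1],[0,0,0,0,0,0,1]]]}}

```text
time: 21.35
tcp_pos: [0.4709, 0.2062, 0.2002]
eef_rot: [-0.0, 0.67, 0.743, -0.0]
ft_force: [0.7, 0.7, -0.3]
grip_width: 1.001
finger_force: 0.0
```

Run:
```python
from h import *
K,T=cam("wrist"); a=imaging.read_camera("wrist")[:,:,::-1]; b=imaging.read_camera("scene")[:,:,::-1]; np.savez("end.npz",a=a,K=K,T=T)
c=cv2.resize(b[179:299,274:394],(384,384),interpolation=cv2.INTER_CUBIC)
cv2.imwrite("pics/end.png",np.hstack([a[:,60:460],c]))
u=np.array([-.1028,.9947]); M=np.array([.4726,.1965])
P=lambda x,z:[*(M+x*u),z]
print(proj([P(.095,.062),P(.098,.068),P(.01,.062),P(-.09,.057)],K,T)-[60,0])
```

```text
[[200.0778  76.9839]
 [200.1139  72.3401]
 [199.8734 184.4299]
 [199.6634 285.398 ]]
```

View pics/end.png

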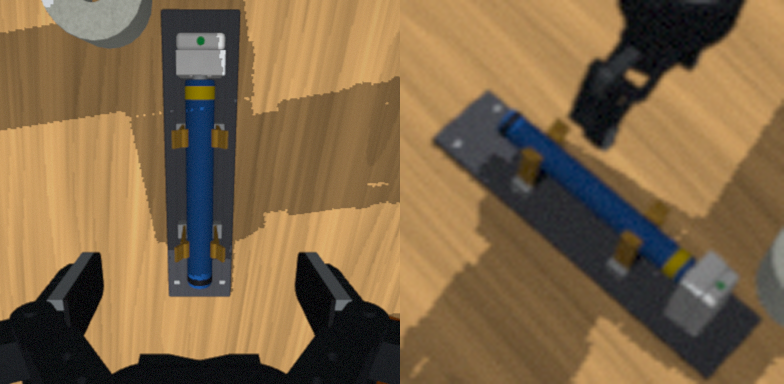

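The wand lies in both clips, in the left half from (200,80) to (200,283), with its nose in the cup at row 77. I zoom in on the nose gap, which should be 3 mm.

Run:
```python
from h import *
z=np.load("end.npz"); a=z["a"]; K,T=z["K"],z["T"]
cv2.imwrite("pics/gap.png",cv2.resize(a[60:100,235:285],(750,600),interpolation=cv2.INTER_NEAREST))
u=np.array([-.1028,.9947]); M=np.array([.4726,.1965])
for x,h in((.098,.068),(.098,.059),(.098,.05),(.095,.062),(.095,.056),(.093,.056)): print(x,h,(proj([*(M+x*u),h],K,T)-[235,60])*15)
print(monitor.get_obs()["time"])
```

```text
0.098 0.068 [[376.7085 185.1018]]
0.098 0.059 [[376.0834 195.3617]]
0.098 0.05 [[375.4994 204.9484]]
0.095 0.062 [[376.1677 254.7591]]
0.095 0.056 [[375.7691 259.9473]]
0.093 0.056 [[375.6926 300.5939]]
21.45
```

View pics/gap.png

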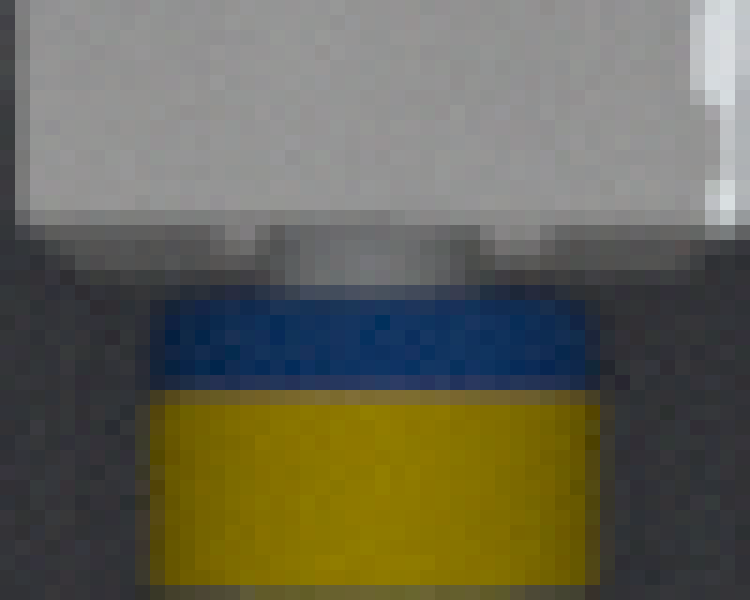

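The cup edge is at row 225 and the wand's shoulder at row 290. That 65 px gap compares with 70 px predicted for a 3 mm gap, so the wand is home.

```bash
python3 -c "
from bench import ctrl; print(ctrl.sign_off())"
```

```text
the job is handed in; nothing more can be done
None
```

The blue wand scanner is snapped into both clips with its nose bottomed in the cup, released and handed in at about 21 s; contact forces stayed at or below about 20 N, with an estimated 12 N on the cup.

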